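# Start the workshop compressor from its control box

## Task

Start the bike workshop's compressor from the control box on the bench, working its controls with the fingertips in this order: push down the raised end of the wide rocker until it has tipped fully over, then push the square key fully in so that it stays in, then press the round flat-topped button all the way down for half a second and let it spring back. Leave the mushroom-shaped stop button unpressed, and do not move or pick up anything else on the bench.

Things in the scene. Friction and masses are not known exactly. Their poses are not given: they have to be found in the camera images.
- panel: Aluminium control box fixed to the bench, 200 (x) by 380 (y) by 70 mm high; origin at the centre of its underside, z up; -x side faces the robot. Four black plastic controls on grey bezels (up to 6 mm high) stand on its top in a row along its y, 30 mm to the -x side of its middle, 90 mm apart, turned with the box; which is in which place varies.
- rocker (a joint): Wide V-shaped rocker paddle, 80 mm long (along the box's x), 36 mm wide, pivoting about its middle (axis along the box's y). 0 rad, about how it starts, is off: its robot-side half is raised, the end 17 mm above the pivot; the other half is level. 0.44 rad is fully over: robot-side half level, 90 mm above the bench, other half raised. Tips at about 4 N on the pad; stays where left.
- rocker_pad (a point): Point on the upper face of the rocker's robot-side half (the one raised at the start), on its centre line, 28 mm from the pivot: where to push straight down. It sinks about 12 mm, to 90 mm above the bench, and moves with the rocker.
- key (a joint): Square push key, 34 x 34 mm. 0 m: out, its flat top 18 mm above the box top (88 mm above the bench); 0.008 m: fully in, top 80 mm above the bench, 6 mm above its bezel. It takes about 5 N to push and stays where it is left.
- key_top (a point): Centre of the square key's flat top; moves with it.
- start (a joint): Round flat-topped start button, 34 mm across. 0 m: up, top 18 mm above the box top (88 mm above the bench); 0.008 m: fully down, 80 mm above the bench. A spring (2 N at the top, 6 N fully down) brings it back.
- start_top (a point): Centre of the round button's flat top; moves with it.
- stop (a joint): Mushroom-shaped stop button, a domed head 46 mm across on a thinner neck, taller than the rest. 0 m: up, 0.006 m: pressed (about 7 N). Not to be pressed.
- stop_top (a point): Top of the mushroom stop's domed head, 112 mm above the bench.
- can_mid (a point): Loose spray can, 52 mm across, 130 mm high, standing behind the box (far side from the robot); the point is its centre.
- jar_mid (a point): Loose clear jar with a steel cap, 60 mm across, 75 mm high, standing on the bench at the box's +y end; the point is its centre.
- hub_mid (a point): Loose steel wheel hub, 56 mm across its flanges, 90 mm high, standing on its end behind the box; the point is its centre.
- lockring_mid (a point): Loose dark steel lockring, 44 mm across, 12 mm thick, lying on the box top behind the row of controls; the point is its centre.

How it is judged:
By the outcome, as a careful person would: the job done as asked, in the order asked, and still so for the second after the job is handed in, with the robot touching nothing.
It also fails if it takes over 45 s, if anything falls off the work surface, if the arm or the gripper's body presses on something with over 40 N, if the wrist force passes 120 N, or if a joint passes its speed limit or range.

## Robot

A 7-joint arm with a two-finger parallel gripper is mounted at the origin on the work surface. World frame = base frame: x ahead of the robot, y to its left, z up, the work surface at z = 0. Lengths are in m, angles in rad, forces in N, time in s.
With the tool pointing down it reaches from about 0.35 to 0.9 m from the base axis. Payload 19.9 kg.
Tool frame: the origin (TCP) lies at the very end of the fingers, on their centre line; the grasp point (between the pads) lies 19 mm behind it; z points along the fingers, y is the line along which they close (so a half turn about z gives the same grasp; the last joint's range is limited). The gripper opens to 94 mm and grips with 3 to 60 N. Pads are 16 mm wide; open, the fingers measure 119 mm over their backs; the gripper's body (75 mm by 177 mm) begins 78 mm behind the grasp point.
Start: joints at [-1.196, 0.417, -0.01, 1.614, 0.005, 1.111, -0.053], TCP at [0.253, 0.571, 0.205] pointing down, gripper open.
Joint ranges: [-2.81, 2.81], [-0.39, 2.02], [-1.27, 1.25], [0.06, 2.57], [-1.19, 4.33], [0.19, 2], [-2.82, 2.82]. Speed limits (rad/s): [1.89, 1.89, 2.39, 2.39, 3.01, 3.01, 3.01].

## Interface

Orientations are given as a unit quaternion [x, y, z, w].
In Python, from rig import ctrl gives the robot as it stands. The module is installed in compiled form; this text tells all that it offers.
- The arm moves only by the tool servo_tool, never from a script. Its argument "rows" is a list of rows, each a list of 7 numbers: the shift along the tool's x, y, z in m, then the turn, a rotation vector about the tool's x, y, z in degrees, then the gripper's target within -1 to 1 (fully open at 1, half-way at 0, shut at -1). In form: [[dx, dy, dz, rx, ry, rz, jaw], ...]. A call has 1 to 8 rows; each row is the pose to reach, as a shift and turn from the pose commanded when the call began, along the tool's axes at that moment; what a row does not reach only later rows make up. A row lasts 1/10 s, in which the tool goes at most 50 mm and 8.59 degrees, less where a joint would pass 70% of its speed; a pose out of reach is approached as far as the arm can. A call with a gripper value outside its range is refused whole. The fingers move at their own pace and stop on an object; "grip_force" is the grip in N (left out, the last holds). Time passes only in rows, so rows that repeat a pose let the fingers close. It gives the time, the measured TCP pose, the force and the opening at its end, in the units of the state.
- ctrl.sense(): the state, without advancing time (a new reading comes with each control period).
- ctrl.read_camera(name): name is "scene" or "top" or "wrist"; returns a dict with "pixels" (384x512x3 uint8, blue, green, red), "intrinsics" (3x3 intrinsics, pixels), "origin" and "attitude" of the camera in the world; the wrist camera has in their place "T_tool_cam" (4x4, takes a point from camera to tool coordinates, whose origin is the TCP and whose axes are the flange's). Camera axes: x right, y down, z forward; pixel columns grow to the right and rows downward; lengths in m; the calibration is good to about 2 mm. The wrist camera is an equidistant fisheye: a pixel r from the principal point sees the ray r / f radians off the axis. A picture is of the moment at which its call begins: read the wrist's pose just before it. There is no depth.
- ctrl.job_done(): hands the job in, once; it reports no verdict.
The state is a dict: "clock": time; "q": joint angles; "qvel": joint speeds; "joint_torque": joint torques, N m; "tcp_pos": TCP position; "orientation": TCP orientation; "contact_force": force on the tool from outside, world axes, zero at the start; "ft_torque": the same for the moment, N m; "gripper_width": finger opening in m.
Only numpy, scipy, OpenCV 4.12 (cv2) and the standard library are available. Lean on these libraries where they do the work, as an engineer would, in place of code of your own. Each camera call takes 0.05 s, during which the arm holds its last target. There are 200 camera calls.

## Working session

There is one attempt and no reset: what is moved stays moved. The work goes in short steps, Python scripts to look and compute and a tool call to move; the robot and the scene stay as the last step left them, time stands still between calls to the robot, and variables do not carry over. Pictures are saved under pics/ and viewed, on a budget of 10 in all, crops included, one or two more only if the job needs it, and the job is handed in when it is done.

Besides the shell and the picture viewer there is one more tool, called as name(argument=value, ...), one argument or row to a line, values as JSON. servo_tool: Moves the arm, as the interface text tells. Its arguments: {"type":"object","properties":{"rows":{"type":"array","items":{"type":"array","items":{"type":"number"}}},"grip_force":{"type":"number"}},"required":["rows"]}

```bash
mkdir -p pics; cat > h.py <<'E'
import numpy as np,cv2
from rig import ctrl
from scipy.spatial.transform import Rotation as R
def rot(a):
    a=np.array(a,float)
    return a if a.shape==(3,3) else R.from_quat(a).as_matrix()
def ray2pt(c,uv,z):
    K=np.array(c['intrinsics']);d=rot(c['attitude'])@np.linalg.inv(K)@[uv[0],uv[1],1.]
    o=np.array(c['origin']);return o+d*(z-o[2])/d[2]
def proj(c,p):
    v=np.array(c['intrinsics'])@(rot(c['attitude']).T@(np.array(p)-c['origin']));return v[:2]/v[2]
E
python3 - <<'E'
from h import *
import pickle
s=ctrl.sense();print({k:np.round(s[k],4) for k in ('clock','tcp_pos','orientation','contact_force','gripper_width')})
for n in('top','scene'):
    c=ctrl.read_camera(n);pickle.dump(c,open(n+'.pkl','wb'));cv2.imwrite(f'pics/{n}.png',c['pixels']);print(n,c['intrinsics'],c['origin'],c['attitude'])
E
```

```text
{'clock': np.float64(0.0), 'tcp_pos': array([0.2529, 0.5712, 0.2048]), 'orientation': array([ 2.069e-01,  9.784e-01, -6.000e-04, -1.000e-04]), 'contact_force': array([-0.3783, -0.3114,  0.0444]), 'gripper_width': np.float64(0.0939)}
top [[413.37508845   0.         256.64683689]
 [  0.         413.37508845 190.13884083]
 [  0.           0.           1.        ]] [0.51382316 0.07051355 1.01509847] [ 0.7146037  -0.69659127  0.05127211 -0.03838397]
scene [[438.90393665   0.         255.48998165]
 [  0.         438.90393665 193.8324585 ]
 [  0.           0.           1.        ]] [1.10956523 0.19738531 0.81401936] [ 0.55551391  0.77393013 -0.24893441 -0.17455118]
```

View pics/top.png

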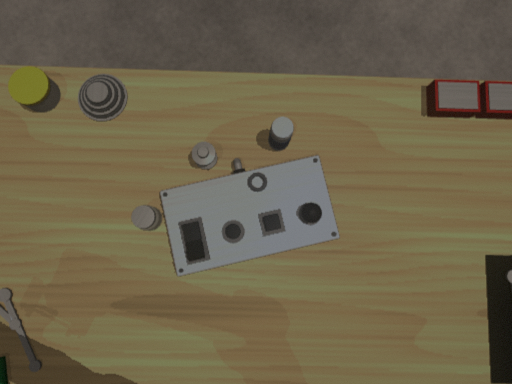

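View pics/scene.png

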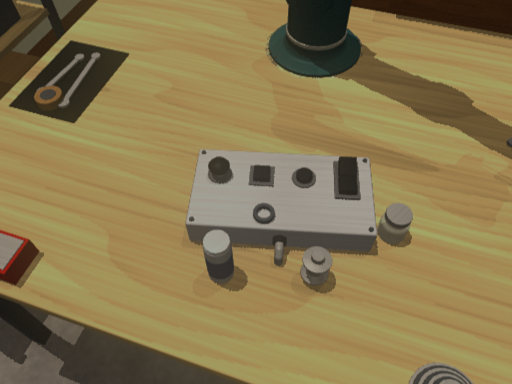

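The top view shows the box turned slightly. From left to right the controls are the rocker at (193,241), round button (233,231), key (271,222) and mushroom (311,213). The lockring is at (257,182). In the scene view the same controls are at (347,177), (304,177), (262,175) and (219,168).

```bash
python3 - <<'E'
from h import *
import pickle
t=pickle.load(open('top.pkl','rb'));s=pickle.load(open('scene.pkl','rb'))
for n,a,b,z in(('rock',(193,241),(347,177),.085),('start',(233,231),(304,176),.088),('key',(271,222),(262,174),.088),('stop',(311,213),(219,162),.112),('ring',(257,182),(264,213),.08)):
    print(n,ray2pt(t,a,z).round(4),ray2pt(s,b,z).round(4))
for a in((165,195),(315,160),(334,234),(181,270)):print(ray2pt(t,a,.07).round(4))
a=cv2.resize(t['pixels'][150:280,150:350],None,fx=4,fy=4,interpolation=cv2.INTER_CUBIC)
cv2.imwrite('pics/c1.png',cv2.convertScaleAbs(a,alpha=1.6))
E
```

```text
rock [0.5148 0.1939 0.085 ] [0.5189 0.1938 0.085 ]
start [0.539  0.1055 0.088 ] [0.5472 0.1083 0.088 ]
key [0.5612 0.0211 0.088 ] [0.57   0.0234 0.088 ]
stop [ 0.5819 -0.065   0.112 ] [ 0.5861 -0.0651  0.112 ]
ring [0.6521 0.0545 0.08  ] [0.6561 0.0562 0.08  ]
[0.6178 0.2644 0.07  ]
[ 0.7091 -0.0797  0.07  ]
[ 0.5384 -0.1243  0.07  ]
[0.4496 0.2199 0.07  ]
```

View pics/c1.png

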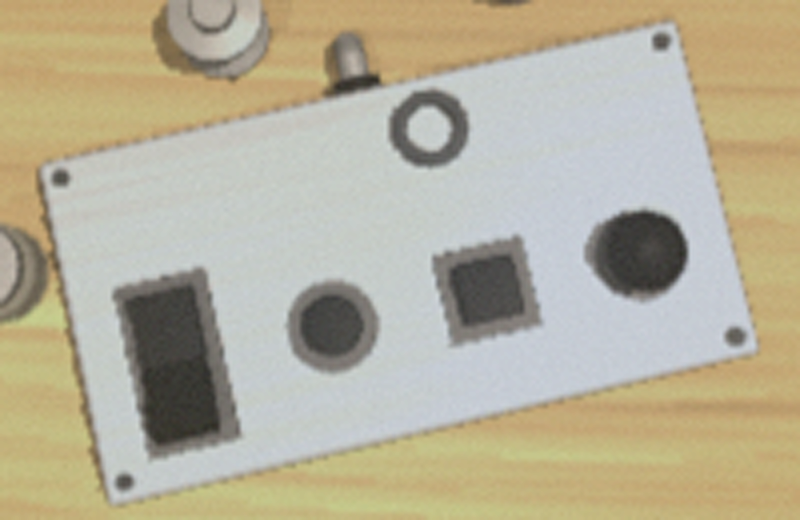

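The crop clearly shows the screws at (61,177), (661,41), (736,336) and (124,482). The rocker's robot-side half is around (180,402), the button at (332,325) and the key at (487,288).

```bash
python3 - <<'E'
from h import *
import pickle
t=pickle.load(open('top.pkl','rb'));s=pickle.load(open('scene.pkl','rb'))
f=lambda u,z:ray2pt(t,((u[0]+.5)/4-.5+150,(u[1]+.5)/4-.5+150),z)
P=np.array([f(u,.07) for u in((61,177),(661,41),(736,336),(124,482))])
c=P.mean(0);ys=(P[0]+P[3]-P[1]-P[2]);xs=P[0]+P[1]-P[2]-P[3]
yaw=[np.degrees(np.arctan2(-ys[0],ys[1])),np.degrees(np.arctan2(xs[1],xs[0]))];print('c',c,'yaw',yaw,np.linalg.norm(xs)/2,np.linalg.norm(ys)/2)
a=np.radians(np.mean(yaw));ex=np.array([np.cos(a),np.sin(a)]);ey=np.array([-ex[1],ex[0]])
for n,k in(('rock',1.5),('start',.5),('key',-.5),('stop',-1.5)):
    p=c[:2]-.03*ex+k*.09*ey;print(n,p.round(4))
print('pad',(c[:2]-.058*ex+.135*ey).round(4))
print('meas start',f((332,325),.088),'key',f((487,288),.088),'bezel key',f((487,291),.075),'rockmid',f((179,363),.075))
# scene projections check
print('scene key',proj(s,[*(c[:2]-.03*ex-.045*ey),.088]),'start',proj(s,[*(c[:2]-.03*ex+.045*ey),.088]))
st=ctrl.sense();M=R.from_quat(st['orientation']).as_matrix();print(M.round(3))
E
```

```text
c [0.57959112 0.07068729 0.07      ] yaw [np.float64(14.57520585326191), np.float64(14.487613885469894)] 0.17618210324901298 0.3556566157772852
rock [0.5167 0.1938]
start [0.5393 0.1067]
key [0.5618 0.0196]
stop [ 0.5844 -0.0675]
pad [0.4896 0.1868]
meas start [0.53929524 0.10637636 0.088     ] key [0.562079   0.02029258 0.088     ] bezel key [0.56105465 0.01955474 0.075     ] rockmid [0.5162324  0.19221433 0.075     ]
scene key [261.47481279 170.66355378] start [304.27557221 172.98440959]
[[-0.914  0.405 -0.   ]
 [ 0.405  0.914 -0.001]
 [-0.    -0.001 -1.   ]]
```

servo_tool(
  rows=[
    [-0.04,-0.027,0,0,0,-5,-1],
    [-0.08,-0.055,0,0,0,-10,-1],
    [-0.12,-0.082,0,0,0,-16,-1],
    [-0.16,-0.11,0,0,0,-22,-1],
    [-0.2,-0.137,0,0,0,-28,-1],
    [-0.24,-0.165,0,0,0,-34,-1],
    [-0.28,-0.192,0,0,0,-38.4,-1],
    [-0.31,-0.21,0,0,0,-38.4,-1],
  ],
  grip_force=20,
)

```text
clock: 0.9
tcp_pos: [0.4526, 0.2508, 0.2055]
orientation: [-0.127, 0.992, -0.0, 0.0]
contact_force: [0.1, 1.4, -0.7]
gripper_width: 0.0334
```

servo_tool(
  rows=[
    [-0.01,-0.035,0.02,0,0,0,-1],
    [-0.02,-0.074,0.04,0,0,0,-1],
    [-0.02,-0.074,0.05,0,0,0,-1],
    [-0.02,-0.074,0.05,0,0,0,-1],
  ],
)

```text
clock: 1.3
tcp_pos: [0.4887, 0.1866, 0.1541]
orientation: [-0.126, 0.992, -0.0, -0.001]
contact_force: [0.6, 0.1, -0.1]
gripper_width: 0.0021
```

```bash
cat >> h.py <<'E'
def wproj(c,s,p):
    T=np.array(c['T_tool_cam']);q=rot(s['orientation']).T@(np.array(p)-s['tcp_pos']);v=T[:3,:3].T@(q-T[:3,3])
    K=np.array(c['intrinsics']);r=np.hypot(v[0],v[1]);th=np.arctan2(r,v[2]);return K[:2,2]+K[0,0]*th*v[:2]/r
E
python3 - <<'E'
from h import *
s=ctrl.sense();c=ctrl.read_camera('wrist');im=c['pixels'].copy()
for k,v in (('clock',s['clock']),('tcp',s['tcp_pos']),('T',c['T_tool_cam']),('w',s['gripper_width']),('f',s['contact_force'])):print(k,np.round(v,4))
a=np.radians(14.53);ex=np.array([np.cos(a),np.sin(a)]);ey=np.array([-ex[1],ex[0]]);C=np.array([.5796,.0707])
im=cv2.resize(im,(800,600))
for b,z in(((-.03,.045),.088),((-.03,-.045),.088),((-.03,-.135),.112),((-.058,.135),.102),((-.03,.135),.09)):
    u=(wproj(c,s,[*(C+b[0]*ex+b[1]*ey),z])+.5)*800/512-.5;print(u.round(1));cv2.drawMarker(im,tuple(int(round(x)) for x in u),(0,0,255),0,12)
cv2.imwrite('pics/w1.png',cv2.convertScaleAbs(im,alpha=1.6))
t=ctrl.read_camera('top')['pixels'][150:280,150:350]; cv2.imwrite('pics/t2.png',cv2.resize(t,None,fx=4,fy=4))
E
```

```text
clock 1.3
tcp [0.4887 0.1866 0.1541]
T [[-3.000e-04 -9.630e-01 -2.696e-01  7.850e-02]
 [ 1.000e+00 -5.000e-04  5.000e-04 -2.000e-04]
 [-6.000e-04 -2.696e-01  9.630e-01 -1.779e-01]
 [ 0.000e+00  0.000e+00  0.000e+00  1.000e+00]]
w 0.0021
f [ 0.6183  0.0777 -0.1126]
[249.9 372.3]
[124.9 366.9]
[ 12.3 372.7]
[401.6 336.1]
[401.7 375.7]
```

View pics/w1.png

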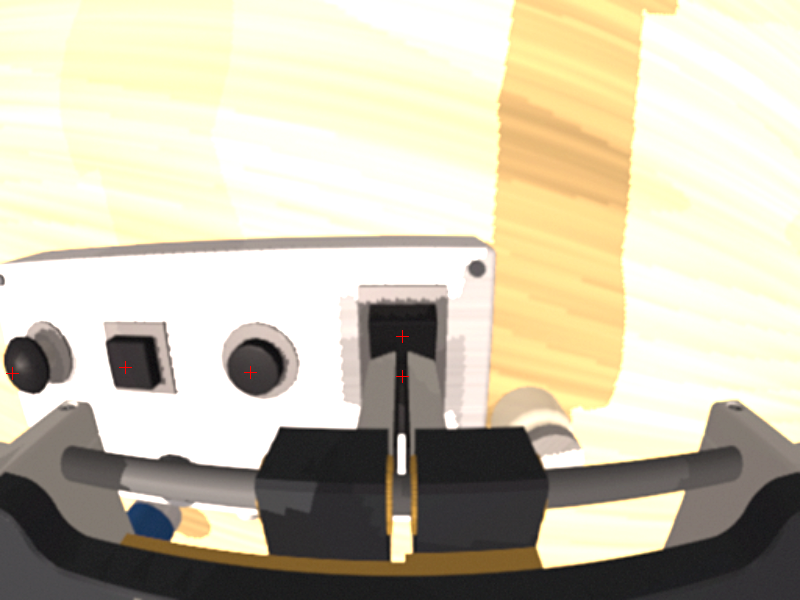

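The wrist view shows the fingertips on the rocker's centre line (column 402) over its robot-side half. The round button is at about (252,368) and the key at about (131,364), which puts my estimates within about 4 mm. I'll push the rocker now.

servo_tool(
  rows=[
    [0.002,0,0.02,0,0,0,-1],
    [0.002,0,0.04,0,0,0,-1],
    [0.002,0,0.048,0,0,0,-1],
    [0.002,0,0.052,0,0,0,-1],
    [0.002,0,0.056,0,0,0,-1],
    [0.002,0,0.06,0,0,0,-1],
    [0.002,0,0.063,0,0,0,-1],
    [0.002,0,0.063,0,0,0,-1],
  ],
)

```text
clock: 2.2
tcp_pos: [0.4876, 0.187, 0.0924]
orientation: [-0.126, 0.992, 0.0, 0.0]
contact_force: [0.5, -0.5, 0.3]
gripper_width: 0.0007
```

servo_tool(
  rows=[
    [0,0,0.001,0,0,0,-1],
    [0,0,0.002,0,0,0,-1],
    [0,0,0.003,0,0,0,-1],
    [0,0,0.003,0,0,0,-1],
  ],
)

```text
clock: 2.6
tcp_pos: [0.4877, 0.1869, 0.0901]
orientation: [-0.126, 0.992, 0.0, 0.0]
contact_force: [-5.0, -1.1, 14.4]
gripper_width: 0.0005
```

servo_tool(
  rows=[
    [0,0,0.001,0,0,0,-1],
    [0,0,0.001,0,0,0,-1],
  ],
)

```text
clock: 2.8
tcp_pos: [0.4878, 0.187, 0.0899]
orientation: [-0.126, 0.992, 0.0, 0.0]
contact_force: [-10.2, -1.9, 31.1]
gripper_width: 0.0005
```

servo_tool(
  rows=[
    [0,0,-0.02,0,0,0,-1],
    [0,0,-0.04,0,0,0,-1],
    [0,-0.04,-0.05,0,0,0,-1],
    [-0.01,-0.08,-0.05,0,0,0,-1],
    [-0.02,-0.12,-0.05,0,0,0,-1],
    [-0.03,-0.16,-0.05,0,0,0,-1],
    [-0.03,-0.18,-0.05,0,0,0,-1],
    [-0.03,-0.18,-0.05,0,0,0,-1],
  ],
)

```text
clock: 3.6
tcp_pos: [0.5621, 0.0165, 0.1382]
orientation: [-0.124, 0.992, -0.001, -0.0]
contact_force: [0.2, -0.1, -0.5]
gripper_width: 0.0008
```

```bash
cat > look.py <<'E'
from h import *
import sys
s=ctrl.sense();c=ctrl.read_camera('wrist');im=c['pixels'].copy()
for k,v in (('clock',s['clock']),('tcp',s['tcp_pos']),('f',s['contact_force'])):print(k,np.round(v,4))
a=np.radians(14.53);ex=np.array([np.cos(a),np.sin(a)]);ey=np.array([-ex[1],ex[0]]);C=np.array([.5796,.0707])
d=np.array(s['tcp_pos'])[:2]-C;print('tcp in box',(d@ex).round(4),(d@ey).round(4))
im=cv2.convertScaleAbs(cv2.resize(im,(800,600)),alpha=1.3)
for b,z in(((-.03,.045),.088),((-.03,-.045),.088),((-.058,.135),.090),((-.03,.135),.09)):
    u=(wproj(c,s,[*(C+b[0]*ex+b[1]*ey),z])+.5)*800/512-.5;print(u.round(1));cv2.drawMarker(im,tuple(int(round(x)) for x in u),(0,0,255),0,12)
for cx,cy,z,h in((-.03,-.045,.088,.017),(-.03,.045,.088,.017)):
    q=np.array([[*(C+(cx+i*h)*ex+(cy+j*h)*ey),z] for i,j in((-1,-1),(-1,1),(1,1),(1,-1))])
    u=np.array([(wproj(c,s,p)+.5)*800/512-.5 for p in q]);cv2.polylines(im,[u.round().astype(int)],True,(0,255,0),1)
cv2.imwrite('pics/'+sys.argv[1],im)
E
python3 look.py w2.png
```

```text
clock 3.6
tcp [0.5621 0.0165 0.1382]
f [ 0.1682 -0.0915 -0.5353]
tcp in box -0.0305 -0.0481
[572.7 334.2]
[407.5 336.2]
[712.3 286.6]
[705.2 331.8]
```

View pics/w2.png

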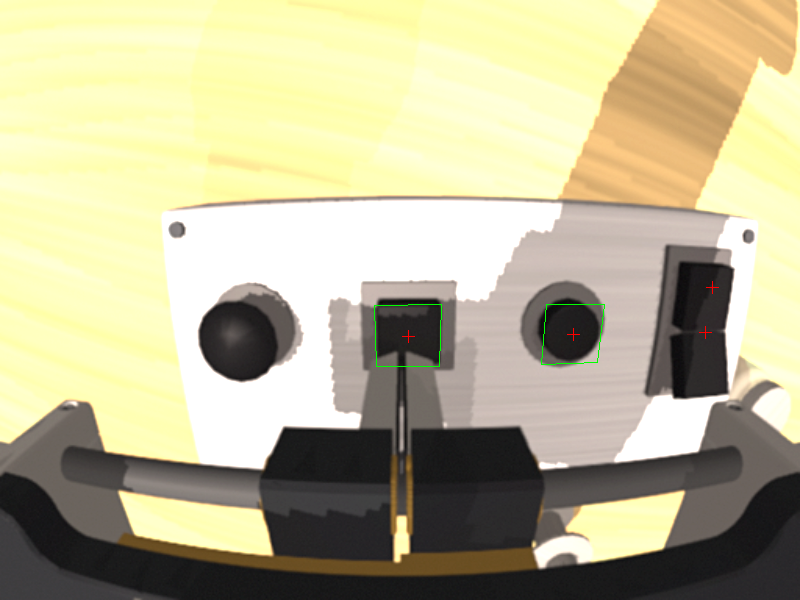

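The rocker has tipped. It's at (705,330), its robot half looks flat, and it took 31 N against the end stop. The key outline matches my estimate, and the TCP needs to go 3 mm toward +y. I'll press the key next.

servo_tool(
  rows=[
    [0,0.003,0.02,0,0,0,-1],
    [0,0.003,0.04,0,0,0,-1],
    [0,0.003,0.047,0,0,0,-1],
    [0,0.003,0.05,0,0,0,-1],
    [0,0.003,0.053,0,0,0,-1],
    [0,0.003,0.056,0,0,0,-1],
    [0,0.003,0.058,0,0,0,-1],
    [0,0.003,0.058,0,0,0,-1],
  ],
)

```text
clock: 4.45
tcp_pos: [0.5611, 0.0232, 0.0807]
orientation: [-0.126, 0.992, 0.0, 0.0]
contact_force: [0.2, 0.3, 0.5]
gripper_width: 0.0005
```

servo_tool(
  rows=[
    [0,-0.002,0.001,0,0,0,-1],
    [0,-0.002,0.002,0,0,0,-1],
    [0,-0.002,0.0025,0,0,0,-1],
    [0,-0.002,0.0025,0,0,0,-1],
  ],
)

```text
clock: 4.85
tcp_pos: [0.5619, 0.0219, 0.0796]
orientation: [-0.127, 0.992, 0.001, 0.001]
contact_force: [-10.6, 6.3, 30.5]
gripper_width: 0.0004
```

servo_tool(
  rows=[
    [0,0,-0.02,0,0,0,-1],
    [0,0,-0.045,0,0,0,-1],
    [0,0.03,-0.055,0,0,0,-1],
    [0,0.06,-0.055,0,0,0,-1],
    [0,0.088,-0.055,0,0,0,-1],
    [0,0.088,-0.055,0,0,0,-1],
    [0,0.088,-0.055,0,0,0,-1],
  ],
)

```text
clock: 5.55
tcp_pos: [0.5394, 0.1061, 0.133]
orientation: [-0.127, 0.992, -0.0, 0.0]
contact_force: [0.3, 0.2, 0.3]
gripper_width: 0.0003
```

```bash
python3 look.py w3.png
```

```text
clock 5.55
tcp [0.5394 0.1061 0.133 ]
f [0.2693 0.1802 0.2763]
tcp in box -0.03 0.0443
[402.8 338.6]
[233.5 337.3]
[578.3 286.8]
[573.  338.5]
```

View pics/w3.png

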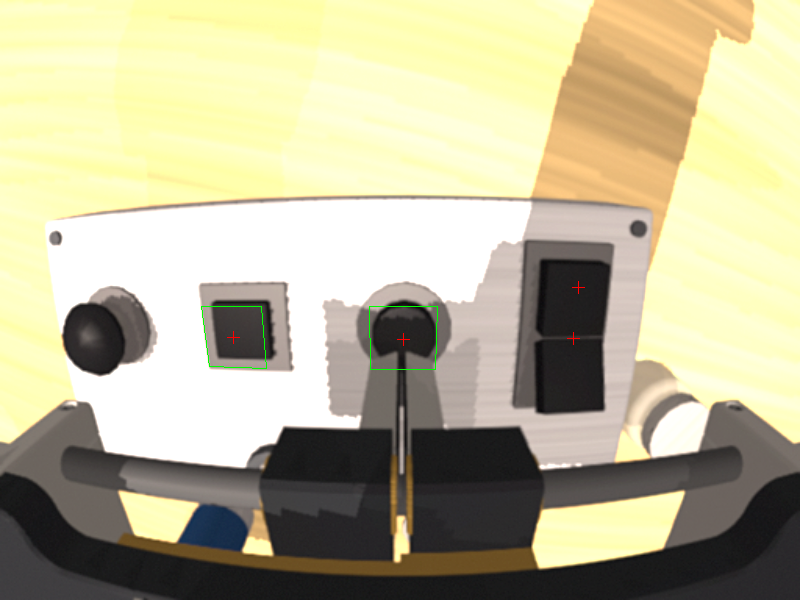

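The key at (240,330) now sits low in its bezel, so it stayed in. The round button is centred under the fingertips at (403,338).

servo_tool(
  rows=[
    [0,0.001,0.02,0,0,0,-1],
    [0,0.001,0.038,0,0,0,-1],
    [0,0.001,0.044,0,0,0,-1],
    [0,0.001,0.048,0,0,0,-1],
    [0,0.001,0.052,0,0,0,-1],
    [0,0.001,0.0545,0,0,0,-1],
    [0,0.001,0.0545,0,0,0,-1],
    [0,0.001,0.0545,0,0,0,-1],
  ],
)

```text
clock: 6.4
tcp_pos: [0.5396, 0.1065, 0.08]
orientation: [-0.126, 0.992, -0.0, 0.001]
contact_force: [-7.6, -6.4, 23.7]
gripper_width: 0.0006
```

servo_tool(
  rows=[
    [0,0,0,0,0,0,-1],
    [0,0,0,0,0,0,-1],
    [0,0,0,0,0,0,-1],
    [0,0,0,0,0,0,-1],
  ],
)

```text
clock: 6.8
tcp_pos: [0.5396, 0.1065, 0.08]
orientation: [-0.126, 0.992, -0.0, 0.001]
contact_force: [-9.1, -6.0, 22.3]
gripper_width: 0.0005
```

servo_tool(
  rows=[
    [0,0,-0.03,0,0,0,-1],
    [0,0,-0.07,0,0,0,-1],
    [0.04,0,-0.1,0,0,0,-1],
    [0.08,0,-0.12,0,0,0,-1],
    [0.1,0,-0.12,0,0,0,-1],
    [0.1,0,-0.12,0,0,0,-1],
    [0.1,0,-0.12,0,0,0,-1],
  ],
)

```text
clock: 7.5
tcp_pos: [0.4428, 0.0824, 0.1991]
orientation: [-0.126, 0.992, 0.0, 0.001]
contact_force: [-0.0, 1.3, -0.2]
gripper_width: 0.0002
```

```bash
python3 look.py w4.png
```

```text
clock 7.5
tcp [0.4428 0.0824 0.1991]
f [-0.0346  1.3098 -0.223 ]
tcp in box -0.1295 0.0456
[400.5 437.4]
[278.6 434.5]
[527.3 402.3]
[523.1 435.8]
```

View pics/w4.png

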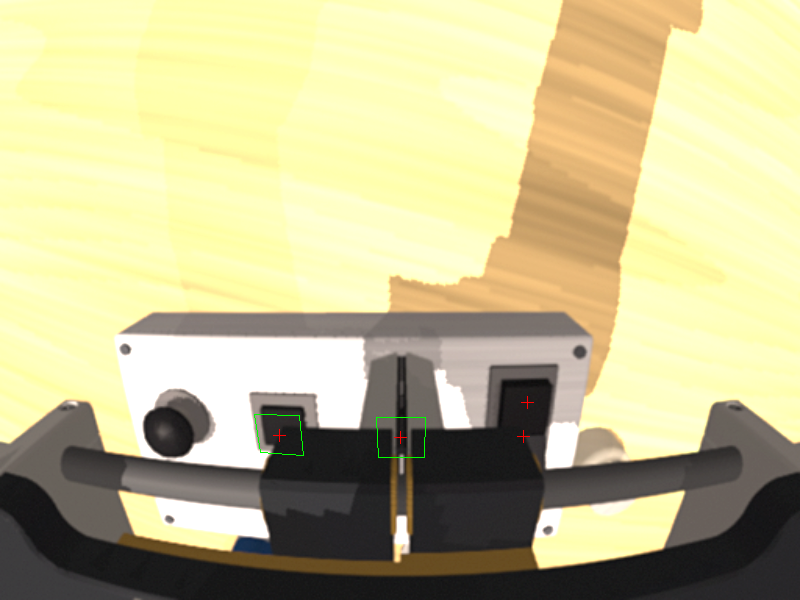

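In this view the key is low at (283,425), the rocker's robot half is level at (525,405), and the stop is untouched. The gripper hides the round button, so I'll check it with one scene crop.

```bash
python3 - <<'E'
from h import *
c=ctrl.read_camera('scene')['pixels'][140:290,170:420]
import pickle
o=pickle.load(open('scene.pkl','rb'))['pixels'][140:240,180:380]
n=ctrl.read_camera('scene')['pixels'][140:240,180:380]
cv2.imwrite('pics/s2.png',cv2.convertScaleAbs(cv2.resize(np.vstack([o,n]),(600,600),interpolation=cv2.INTER_CUBIC),alpha=1.8))
E
```

```text
(no output)
```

View pics/s2.png

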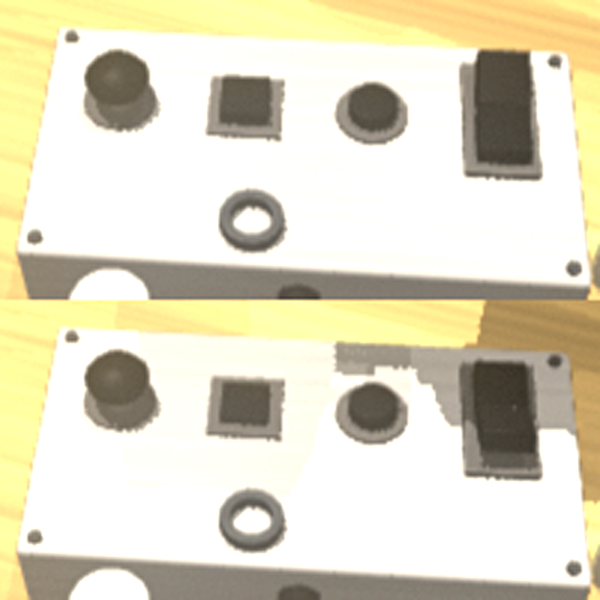

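The before (top) and after (bottom) crops show that the rocker tipped over, the key is in, and the round button is back up. The stop and lockring haven't moved.

```bash
python3 -c "
from h import *
print(ctrl.job_done(),ctrl.sense()['clock'])"
```

```text
the job is handed in; nothing more can be done
the job is handed in; nothing more can be done
```

I worked the three controls in the order asked, with the gripper closed, and handed the job in after about 7.6 s of robot time.

| Step | Pushed down to (above the bench) | Force |
|---|---|---|
| Rocker, robot-side half | 90 mm | 31 N against its stop |
| Square key | 80 mm | 30 N |
| Round button, held 0.5 to 0.7 s | 80 mm | 22–24 N |

**Last checks:** I compared scene pictures from before and after, and checked the wrist view. The rocker is tipped over, the key has stayed in and the round button is back up. The mushroom stop is unpressed and the lockring is where it was. The arm was clear of the box at about 0.2 m height, with the force reading about 1 N or less.

**Limits of the checks:**
- **Position estimates:** the first estimates from the top, scene and wrist cameras differed by about 4–9 mm. The closer wrist looks settled the key and button positions.
- **Key press:** this began about 3.5 mm off centre. I moved back about 1.5 mm during the push.
- **Not checked at the end:** I didn't compare the can, jar and hub before and after. The fingers never went near them.

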